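Load the tube mixer, set its speed and lock the knob

TASK

Take the longer of the two capped sample tubes off the sloped rest and stand it upright, cap up, in the mixer's holder cup, lowering it to the bottom of the cup before letting go rather than dropping it in. Then turn the mixer's speed knob until its pointer is on the mark and let go, and after that slide the clear guard fully home over the knob. Leave the short tube, the tube stand and the jar where they are.

Things in the scene. Friction and masses are not known exactly. Their poses are not given: they have to be found in the camera images.
- long_tube: Longer sample tube, 130 mm: clear 16 mm round body, white filling, paper label, rounded bottom; blue cap 18 mm across on its last 24 mm; about 30 g. Origin at the centre of its bottom, z along the tube to the cap. Starts leaning 35 degrees from upright in either trough of tube_rest, cap up and away from the robot. Grip it about 80 mm from the bottom, clear of the saddles.
- short_tube: The shorter sample tube, same look and diameters, 90 mm long, leaning in the other trough. Same frame. To be left alone.
- tube_rest: Fixed steel tube rest on a black base 120 x 130 x 8 mm. Origin under its centre, x level from tube bottoms to caps. Two troughs at y = -40, +40 mm lean 35 degrees from upright to +x; tube bottoms at x = -35, z = 30 mm. Trough: 8 mm wide spine, end stop, and black saddles 24 mm wide up to the tube's axis at 8-20, 44-54, 96-104 mm along the tube. Tubes lift straight up.
- mixer: Fixed white bench tube mixer, 140 (x) x 290 (y) x 50 mm high. Origin under its centre, z up, x away from its front panel, y towards the holder cup's end. On its flat top (z = 50 mm): the black holder cup at x = 30, y = 90 mm, the knob at x = -20, y = -20 mm and the guard, parked at x = -20, y = -110 mm.
- cup_floor (a point): Centre of the inner floor of the round black holder cup, at z = 55 mm in the mixer's frame, axes as the mixer. The cup is 35 mm outside, about 24 mm inside, its inner depth is 45 mm (rim 50 mm above the mixer's top).
- knob_grip (a point): On the knob's axis, 24 mm above the mixer's top, a good TCP height. Turns with the knob: +y points along the bar to the pointer end. Black knob: disc 40 mm across, 9 mm high, on it a bar grip 10 mm wide, 34 mm long, from 9 to 27 mm above the mixer's top. A white line on the bar and a white nose at the disc's edge show the pointer end.
- knob (a joint): Knob angle in rad, 0 to 2.7, growing clockwise from above; stays where left (friction 0.03 N m). Pointer along the mixer's +y at 0, along its +x at 1.571, where the mark is: a white dash on the mixer's top beside the disc, on the side away from the front panel. Two small dots are only the ends of the scale. Starts at 0.4 to 0.9.
- guard_grip (a point): Centre of the guard's grey fin, 57 mm above the mixer's top, a good TCP height; axes as the mixer. The guard is a clear tunnel, 60 (x) x 54 (y) x 35 mm high, open at both y ends; the fin on its roof is 10 mm thick in x, 34 mm long in y, from 35 to 63 mm above the mixer's top. It slides along the mixer's +y over the knob without touching it.
- guard (a joint): Guard travel in m along the mixer's +y: 0 parked, 0.090 at the end stop, fully home over the knob. Friction about 1.5 N. Starts between 0 and 0.008.
- tube_stand: Bystander: loose clear tube stand with green ends and five blue-capped tubes, 70 x 166 mm, 102 mm high. Origin under its centre.
- swab_jar: Bystander: loose white jar with steel lid, 60 mm in diameter, 80 mm high. Origin under its centre.
Mind the look-alikes: they are no part of the job. Of the things that look like the tube_rest, the smallest one is meant.

How it is judged:
By the outcome, as a careful person would: the job done as asked, in the order asked, and still so for the second after the job is handed in, with the robot touching nothing.
It also fails if it takes over 58 s, if anything falls off the work surface, if the arm or the gripper's body presses on something with over 40 N, if the wrist force passes 120 N, or if a joint passes its speed limit or range.

ROBOT

A 6-joint arm with a two-finger parallel gripper is mounted at the origin on the work surface. World frame = base frame: x ahead of the robot, y to its left, z up, the work surface at z = 0. Lengths are in m, angles in rad, forces in N, time in s.
With the tool pointing down it reaches from about 0.325 to 1 m from the base axis. Payload 5.1 kg.
Tool frame: the origin (TCP) lies between the finger pads, 19 mm behind the fingertips; this is the grasp point; z points along the fingers, y is the line along which they close (so a half turn about z gives the same grasp; the last joint's range is limited). The gripper opens to 85 mm and grips with 20 to 120 N. Pads are 22 mm wide; open, the fingers measure 114 mm over their backs; the gripper's body (76 mm by 85 mm) begins 54 mm behind the grasp point. The pads swing forward as they close: fully open they stand 13 mm farther back than shut.
Start: joints at [-1.34, 0.124, 1.65, -0, 1.367, -0.083], TCP at [0.201, -0.618, 0.25] pointing down, gripper open.
Joint ranges: [-2.61, 2.61], [-1.02, 2.33], [0.03, 2.71], [-1.35, 4.49], [0.32, 2.68], [-2.91, 2.91]. Speed limits (rad/s): [2.57, 2.57, 3.14, 3.14, 3.14, 3.14].

INTERFACE

Orientations are given as a rotation vector (axis times angle).
In Python, from bench import monitor, vision, ticket gives the robot as it stands.
- The arm moves only by the tool apply_moves, never from a script. Its argument "steps" is a list of rows, each an object of numbers: "dx", "dy", "dz": the shift along the tool's x, y, z in units of 40 mm (1.0 is 40 mm); "wx", "wy", "wz": the turn, a rotation vector about the tool's x, y, z in units of 8 degrees (1.0 is 8 degrees); "grip": the finger opening in mm, from 0 to 85.4. A call has 1 to 8 rows; each row is the pose to reach, as a shift and turn from the pose commanded when the call began, along the tool's axes at that moment; what a row does not reach only later rows make up. A row lasts 1/10 s, in which the tool goes at most 50 mm and 8.59 degrees, less where a joint would pass 70% of its speed; a pose out of reach is approached as far as the arm can. A call with a gripper value outside its range is refused whole. The fingers move at their own pace and stop on an object; "squeeze" is the grip in N (left out, the last holds). Time passes only in rows, so rows that repeat a pose let the fingers close. It gives the time, the measured TCP pose, the force, the opening and the grip force at its end, in the units of the state.
- monitor.get_obs(): the state, without advancing time (a new reading comes with each control period).
- vision.get_image(name): name is "side" or "top" or "wrist"; returns a dict with "pixels" (420x560x3 uint8, red, green, blue), "z_map" (420x560 float32, m along the optical axis (not along the pixel's ray), 0 where there is no reading), "fovy" (degrees; the focal length in pixels is half the picture's height over the tangent of half this angle, whatever the lens; pixels are square), "cx", "cy" (the principal point, pixels), "T" (4x4, takes a point from camera to world coordinates). Camera axes: x right, y down, z forward; pixel columns grow to the right and rows downward; lengths in m; the calibration is good to about 2 mm. A picture is of the moment at which its call begins.
- ticket.sign_off(): hands the job in; it is judged then, once.
The state is a dict: "time": time; "joint_pos": joint angles; "qd": joint speeds; "effort": joint torques, N m; "eef_pos": TCP position; "eef_rot": TCP orientation; "force": force on the tool from outside, world axes, zero at the start; "ft_torque": the same for the moment, N m; "finger_gap": opening from 0.0 (shut) to 1.0 (fully open); "grasp_force": force on a finger pad.
Only numpy, scipy, OpenCV 4.12 (cv2) and the standard library are available. Lean on these libraries where they do the work, as an engineer would, in place of code of your own. Each camera call takes 0.05 s, during which the arm holds its last target. There are 200 camera calls.

## Working session

There is one attempt and no reset: what is moved stays moved. The work goes in short steps, Python scripts to look and compute and a tool call to move; the robot and the scene stay as the last step left them, time stands still between calls to the robot, and variables do not carry over. Pictures are saved under pics/ and viewed, at most 10 in all, crops included, and the job is handed in when it is done.

Besides the shell and the picture viewer there is one more tool, called after "Call:" in YAML: its name, and indented under it one key for each argument. apply_moves: Moves the arm, as the interface text tells. Its arguments: {"type":"object","properties":{"steps":{"type":"array","items":{"type":"object","properties":{"dx":{"type":"number"},"dy":{"type":"number"},"dz":{"type":"number"},"wx":{"type":"number"},"wy":{"type":"number"},"wz":{"type":"number"},"grip":{"type":"number"}}}},"squeeze":{"type":"number"}},"required":["steps"]}

```bash
mkdir -p pics
cat > h.py <<'E'
import numpy as np, cv2, pickle
from bench import monitor, vision
from scipy.spatial.transform import Rotation as R
def shot(n,tag):
    im=vision.get_image(n); pickle.dump(im,open(f'pics/{tag}.pkl','wb'))
    cv2.imwrite(f'pics/{tag}.png',np.ascontiguousarray(im['pixels'][:,:,::-1])); return im
def load(tag): return pickle.load(open(f'pics/{tag}.pkl','rb'))
def cloud(im):
    z=im['z_map'];h,w=z.shape;f=h/2/np.tan(np.radians(im['fovy'])/2)
    u,v=np.meshgrid(np.arange(w),np.arange(h))
    P=np.stack([(u-im['cx'])*z/f,(v-im['cy'])*z/f,z],-1)
    T=im['T'];W=P@T[:3,:3].T+T[:3,3];W[z==0]=np.nan;return W
def proj(im,p):
    f=im['pixels'].shape[0]/2/np.tan(np.radians(im['fovy'])/2);T=im['T']
    c=(np.atleast_2d(p)-T[:3,3])@T[:3,:3];return c[:,:2]/c[:,2:]*f+[im['cx'],im['cy']]
def delta(pos,Rw=None):
    "units for move from current pose to pos / rotation Rw"
    o=monitor.get_obs();R0=R.from_rotvec(o['eef_rot'])
    d=R0.inv().apply(np.array(pos)-o['eef_pos'])/0.04
    w=np.zeros(3) if Rw is None else np.degrees((R0.inv()*Rw).as_rotvec())/8
    print('d',d.round(3),'w',w.round(3))
E
python3 - <<'E'
from h import *
a=shot('top','top0');b=shot('side','side0')
print(a['T'].round(3),a['fovy'],monitor.get_obs())
cv2.imwrite('pics/c0.png',np.vstack([cv2.resize(i['pixels'][:,:,::-1],(400,300)) for i in (a,b)]))
E
```

```text
[[ 0.019 -0.981  0.191  0.24 ]
 [-1.    -0.018  0.004  0.024]
 [-0.    -0.191 -0.982  1.329]
 [ 0.     0.     0.     1.   ]] 55.87559287069503 {'time': 0.1, 'joint_pos': array([-1.33959306e+00,  1.24449426e-01,  1.65153801e+00,  1.47725890e-05,
        1.36749463e+00, -8.25989649e-02]), 'qd': array([-0.00056597, -0.00061361, -0.00358054, -0.00147461, -0.00091819,
        0.00031944]), 'effort': array([ 2.99264038e-04, -4.24930930e+01, -3.66654325e+01, -1.66379482e-04,
        3.93409122e-03, -8.97793967e-06]), 'eef_pos': array([ 0.20049857, -0.61776356,  0.2488694 ]), 'eef_rot': array([-3.10114074e+00, -4.90600200e-01,  1.97538149e-04]), 'force': array([ 0.38931023,  0.31383735, -0.33077572]), 'ft_torque': array([-0.01342194,  0.06247574,  0.02425634]), 'grasp_force': 0.0, 'finger_gap': 0.9987428210920554}
```

View pics/top0.png

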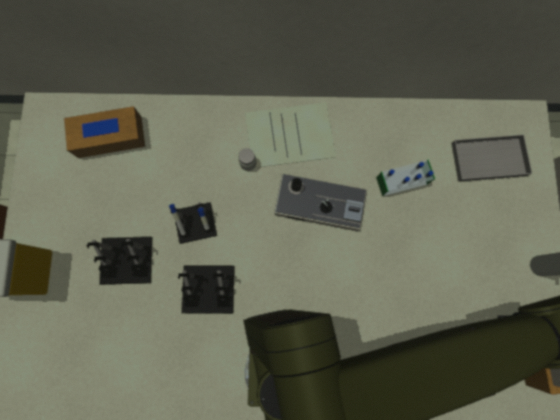

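View pics/side0.png

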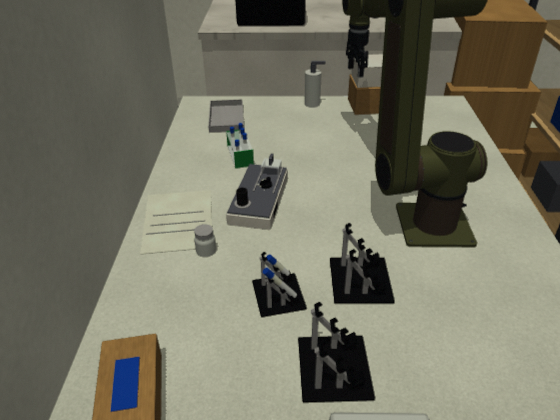

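The top view has three rest-like objects: the one at (195,222) is the smallest and holds tubes, and the larger empty ones are at (125,260) and (208,290). I choose (195,222). Its tubes are at about (178,220) and (203,217). The mixer is at (320,202), with cup at (296,185), knob at (326,206) and guard at (353,210). The stand is at (405,178) and the jar at (247,158).

Run:
```python
from h import *
a=load('top0');b=load('side0')
W=cloud(a)
c1=cv2.resize(a['pixels'][195:250,160:225,::-1],(400,340),interpolation=cv2.INTER_CUBIC)
c2=cv2.resize(a['pixels'][165:240,265:375,::-1],(400,273),interpolation=cv2.INTER_CUBIC)
c3=cv2.resize(b['pixels'][240:320,245:315,::-1],(400,457),interpolation=cv2.INTER_CUBIC)
can=np.zeros((613,800,3),np.uint8);can[:340,:400]=c1;can[340:613,:400]=c2;can[:457,400:]=c3
cv2.imwrite('pics/crop1.png',can[:600])
# mixer top: z ~0.05
m=np.zeros(W.shape[:2],bool);m[165:240,265:375]=1
t=m&(abs(W[...,2]-.05)<.006)
r=cv2.minAreaRect((W[t][:,:2]*1000).astype(np.float32));print('mixer top',r,cv2.boxPoints(r))
m=np.zeros(W.shape[:2],bool);m[195:250,165:225]=1
t=m&(W[...,2]<.03)&(a['pixels'].max(-1)<70)
r=cv2.minAreaRect((W[t][:,:2]*1000).astype(np.float32));print('rest',r,cv2.boxPoints(r))
for p in [(178,220),(172,208),(203,217),(201,210),(183,235)]: print(p,W[p[1],p[0]].round(3))
hsv=cv2.cvtColor(a['pixels'],cv2.COLOR_RGB2HSV)
bl=m&(hsv[...,0]>105)&(hsv[...,0]<130)&(hsv[...,1]>120)&(hsv[...,2]>60)
n,l,s,c=cv2.connectedComponentsWithStats(bl.astype(np.uint8))
for i in range(1,n): print(s[i],np.nanmedian(W[l==i],0),np.nanmax(W[l==i],0))
```

```text
mixer top ((547.2640991210938, -123.80262756347656), (288.3363952636719, 138.72586059570312), 79.86103057861328) [[ 453.60553   -253.50906  ]
 [ 590.165     -277.92984  ]
 [ 640.92267      5.9038086]
 [ 504.36322     30.324585 ]]
rest ((473.0850830078125, 296.00311279296875), (118.01942443847656, 128.99502563476562), 14.12453842163086) [[400.12003 344.15057]
 [431.59872 219.05536]
 [546.0502  247.85565]
 [514.5714  372.95087]]
(178, 220) [0.465 0.334 0.088]
(172, 208) [0.495 0.344 0.133]
(203, 217) [0.477 0.255 0.084]
(201, 210) [0.496 0.259 0.103]
(183, 235) [0.425 0.328 0.032]
[170 205   5   7  24] [0.49464602 0.34313947 0.13531466] [0.5034716  0.34916646 0.140492  ]
[198 208   6   8  33] [0.4921147  0.26056072 0.10132525] [0.5038181  0.26925712 0.11080636]
```

View pics/crop1.png

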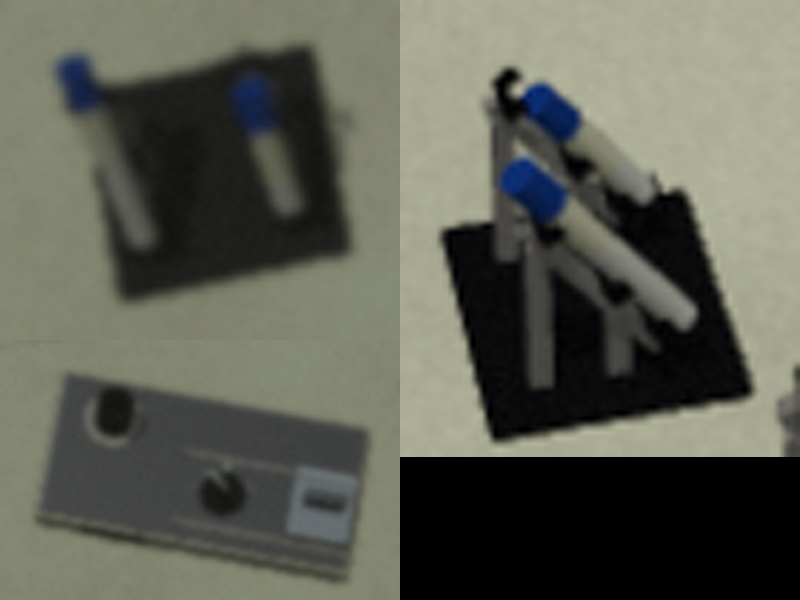

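Long tube: left trough at (178,220), cap at (172,208) standing clearly higher; the short one is at (203,217). The knob's pointer faces up-left. I'll work out the hover pose above the long tube.

```bash
cat >> h.py <<'E'
def axes(yaw,tilt):
    "tool x out along yaw (deg), tool tilted outwards by tilt (deg)"
    y=np.radians(yaw);t=np.radians(tilt);h=np.array([np.cos(y),np.sin(y),0]);Z=np.array([0,0,1.])
    z=np.sin(t)*h-np.cos(t)*Z; x=np.cos(t)*h+np.sin(t)*Z
    return R.from_matrix(np.stack([x,np.cross(z,x),z],1))
def mix(p,o=(.5473,-.1238),yaw=-10.14):
    return R.from_euler('z',yaw,degrees=True).apply(np.array(p))+np.array([*o,0])
E
python3 - <<'E'
from h import *
y=14.1;c,s=np.cos(np.radians(y)),np.sin(np.radians(y))
b=np.array([.473-.035*c-.04*s,.296-.035*s+.04*c,.03])
a=np.array([.5736*c,.5736*s,.8192]);g=b+.078*a;print(b,g)
Rt=axes(y,20);h=g-.12*Rt.as_matrix()[:,2];print(h)
delta(h,Rt); delta([.45,.1,.3],Rt)
print(mix([.03,.09,.055]),mix([-.02,-.02,.05]),mix([-.02,-.11,.05]))
E
```

```text
[0.42930988 0.32626836 0.03      ] [0.47270273 0.33716789 0.0938976 ]
[0.43289684 0.32716934 0.20666071]
d [ 12.818 -20.674   1.096] w [-0.098  2.498  0.478]
d [ 11.472 -15.145  -1.248] w [-0.098  2.498  0.478]
[ 0.59267627 -0.04048737  0.055     ] [ 0.52409131 -0.13996653  0.05      ] [ 0.50824645 -0.22856078  0.05      ]
```

Call:
apply_moves:
  steps:
    - {"dx":11.5,"dy":-15.1,"dz":-1.25,"grip":60}
    - {"dx":11.5,"dy":-15.1,"dz":-1.25,"grip":60}
    - {"dx":11.5,"dy":-15.1,"dz":-1.25,"grip":60}
    - {"dx":11.5,"dy":-15.1,"dz":-1.25,"grip":60}
    - {"dx":11.5,"dy":-15.1,"dz":-1.25,"grip":60}
    - {"dx":11.5,"dy":-15.1,"dz":-1.25,"grip":60}
    - {"dx":11.5,"dy":-15.1,"dz":-1.25,"grip":60}
    - {"dx":11.5,"dy":-15.1,"dz":-1.25,"grip":60}
  squeeze: 30

```text
invalid input at $.steps[0]: expected keys dx, dy, dz, wx, wy, wz, grip
```

Run:
```python
from h import *
delta([.433,.327,.207],axes(14.1,20)); print(monitor.get_obs()['eef_pos'])
```

```text
d [ 12.819 -20.67    1.088] w [-0.098  2.498  0.478]
[ 0.20049857 -0.61776356  0.2488694 ]
```

All keys are required.

Call:
apply_moves:
  steps:
    - {"dx":11.5,"dy":-15.1,"dz":-1.25,"wx":-0.1,"wy":2.5,"wz":0.48,"grip":60}
    - {"dx":11.5,"dy":-15.1,"dz":-1.25,"wx":-0.1,"wy":2.5,"wz":0.48,"grip":60}
    - {"dx":11.5,"dy":-15.1,"dz":-1.25,"wx":-0.1,"wy":2.5,"wz":0.48,"grip":60}
    - {"dx":11.5,"dy":-15.1,"dz":-1.25,"wx":-0.1,"wy":2.5,"wz":0.48,"grip":60}
    - {"dx":11.5,"dy":-15.1,"dz":-1.25,"wx":-0.1,"wy":2.5,"wz":0.48,"grip":60}
    - {"dx":11.5,"dy":-15.1,"dz":-1.25,"wx":-0.1,"wy":2.5,"wz":0.48,"grip":60}
    - {"dx":11.5,"dy":-15.1,"dz":-1.25,"wx":-0.1,"wy":2.5,"wz":0.48,"grip":60}
    - {"dx":11.5,"dy":-15.1,"dz":-1.25,"wx":-0.1,"wy":2.5,"wz":0.48,"grip":60}
  squeeze: 30

```text
time: 0.9
eef_pos: [0.3325, -0.2397, 0.2758]
eef_rot: [-3.031, -0.373, -0.535]
force: [1.3, -0.1, -0.2]
finger_gap: 0.704
grasp_force: 0.0
```

Run:
```python
from h import *
delta([.433,.327,.207],axes(14.1,20)); print(monitor.get_obs())
```

```text
d [  4.928 -13.142   3.605] w [ 0.015 -0.002 -0.008]
{'time': 0.9, 'joint_pos': array([-0.96168088, -0.59658777,  2.22940614,  0.33064564,  1.38823082,
        0.32368994]), 'qd': array([ 1.06423073, -0.74722105,  0.38921422, -0.11602213, -0.02131159,
        1.11998533]), 'effort': array([ -6.45556211,  -7.73795396, -37.79852629,   0.85824564,
        -0.18762871,  -0.98181456]), 'eef_pos': array([ 0.33253597, -0.23970491,  0.27584759]), 'eef_rot': array([-3.03143817, -0.37268198, -0.53535207]), 'force': array([ 1.34378461, -0.06839875, -0.19584096]), 'ft_torque': array([0.00066611, 0.12270133, 0.04756455]), 'grasp_force': 0.0, 'finger_gap': 0.7037748100520964}
```

Run:
```python
from h import *
delta([.47,.05,.28],axes(14.1,20))
```

```text
d [ 4.818 -6.196  1.634] w [ 0.015 -0.002 -0.008]
```

Call:
apply_moves:
  steps:
    - {"dx":4.8,"dy":-6.2,"dz":1.6,"wx":0,"wy":0,"wz":0,"grip":60}
    - {"dx":4.8,"dy":-6.2,"dz":1.6,"wx":0,"wy":0,"wz":0,"grip":60}
    - {"dx":4.8,"dy":-6.2,"dz":1.6,"wx":0,"wy":0,"wz":0,"grip":60}
    - {"dx":4.8,"dy":-6.2,"dz":1.6,"wx":0,"wy":0,"wz":0,"grip":60}
    - {"dx":4.9,"dy":-13.1,"dz":3.6,"wx":0,"wy":0,"wz":0,"grip":60}
    - {"dx":4.9,"dy":-13.1,"dz":3.6,"wx":0,"wy":0,"wz":0,"grip":60}
    - {"dx":4.9,"dy":-13.1,"dz":3.6,"wx":0,"wy":0,"wz":0,"grip":60}
    - {"dx":4.9,"dy":-13.1,"dz":3.6,"wx":0,"wy":0,"wz":0,"grip":60}

```text
time: 1.7
eef_pos: [0.424, 0.138, 0.242]
eef_rot: [-3.031, -0.376, -0.537]
force: [1.4, -0.8, -0.4]
finger_gap: 0.706
grasp_force: 0.0
```

Run:
```python
from h import *
delta([.433,.327,.207],axes(14.1,20))
```

```text
d [ 0.989 -4.53   1.282] w [ 0.015 -0.01   0.006]
```

Call:
apply_moves:
  steps:
    - {"dx":1,"dy":-4.5,"dz":1.2,"wx":0,"wy":0,"wz":0,"grip":60}
    - {"dx":1,"dy":-4.5,"dz":1.2,"wx":0,"wy":0,"wz":0,"grip":60}
    - {"dx":1,"dy":-4.5,"dz":1.2,"wx":0,"wy":0,"wz":0,"grip":60}
    - {"dx":1,"dy":-4.5,"dz":1.2,"wx":0,"wy":0,"wz":0,"grip":60}
    - {"dx":1,"dy":-4.5,"dz":1.2,"wx":0,"wy":0,"wz":0,"grip":60}
    - {"dx":1,"dy":-4.5,"dz":1.2,"wx":0,"wy":0,"wz":0,"grip":60}

```text
time: 2.3
eef_pos: [0.4326, 0.324, 0.2094]
eef_rot: [-3.033, -0.378, -0.532]
force: [-0.4, -0.9, 0.2]
finger_gap: 0.702
grasp_force: 0.0
```

Run:
```python
from h import *
im=shot('wrist','w1');W=cloud(im);P=im['pixels']
print(monitor.get_obs()['eef_pos'],monitor.get_obs()['joint_pos'])
y=14.1;c,s=np.cos(np.radians(y)),np.sin(np.radians(y))
b=np.array([.473-.035*c-.04*s,.296-.035*s+.04*c,.03]);a=np.array([.5736*c,.5736*s,.8192])
print('pred px',proj(im,np.array([b+k*a for k in (0,.078,.13)])).round())
hsv=cv2.cvtColor(P,cv2.COLOR_RGB2HSV)
bl=(hsv[...,0]>105)&(hsv[...,0]<130)&(hsv[...,1]>120)&(hsv[...,2]>60)
n,l,st,_=cv2.connectedComponentsWithStats(bl.astype(np.uint8))
for i in range(1,n):
    if st[i][4]>60: print(st[i],np.nanmedian(W[l==i],0),np.nanmin(W[l==i],0),np.nanmax(W[l==i],0))
# points in tube frame
h=np.array([c,s,0]);yy=np.array([-s,c,0]);D=W-b
S=D@a;Y=D@yy;N=D@np.cross(yy,a)
for k in (.03,.065,.085,.11,.12):
    m=(abs(S-k)<.006)&(abs(Y)<.03)&(N<.03)&(N>-.03)
    if m.sum(): 
      tn=np.nanpercentile(N[m],[2,50,98]);print(k,m.sum(),'N',tn.round(4))
```

```text
[0.43296629 0.32328576 0.20994994] [ 0.59938397 -0.26935828  2.11626207 -0.14623727  0.97246663  1.98633994]
pred px [[275. 256.]
 [274. 213.]
 [274. 171.]]
[262 160  22  37 608] [0.49675333 0.34459621 0.13552594] [0.48438534 0.33672866 0.1215548 ] [0.51048833 0.35387834 0.14253614]
[353 195  23  31 479] [0.49433666 0.26268997 0.10257995] [0.48098353 0.25446325 0.08661585] [0.50778837 0.2714952  0.10954726]
0.03 95 N [-0.0059 -0.0044  0.0004]
0.065 127 N [-0.0061 -0.0044  0.0005]
0.085 158 N [-0.0063 -0.0046  0.0005]
0.11 263 N [-0.0068 -0.0041  0.0133]
0.12 237 N [-0.007  -0.0053  0.0009]
```

View pics/w1.png

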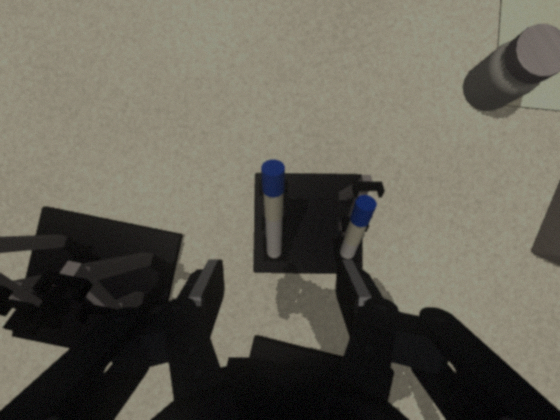

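The wrist view shows the long tube from (274,257) to (273,163), within a pixel of the prediction. The short tube is at (357,230). My estimate is good enough, so I descend.

Run:
```python
from h import *
delta([.4727,.3372,.0935],axes(14.1,20))
```

```text
d [-0.007 -0.103  3.094] w [0.018 0.008 0.007]
```

Call:
apply_moves:
  steps:
    - {"dx":0,"dy":-0.1,"dz":1,"wx":0,"wy":0,"wz":0,"grip":45}
    - {"dx":0,"dy":-0.1,"dz":2,"wx":0,"wy":0,"wz":0,"grip":45}
    - {"dx":0,"dy":-0.1,"dz":2.7,"wx":0,"wy":0,"wz":0,"grip":45}
    - {"dx":0,"dy":-0.1,"dz":3.1,"wx":0,"wy":0,"wz":0,"grip":45}
    - {"dx":0,"dy":-0.1,"dz":3.1,"wx":0,"wy":0,"wz":0,"grip":45}
    - {"dx":0,"dy":-0.1,"dz":3.1,"wx":0,"wy":0,"wz":0,"grip":45}

```text
time: 2.95
eef_pos: [0.4741, 0.3365, 0.0948]
eef_rot: [-3.032, -0.372, -0.536]
force: [-0.1, 0.2, 1.0]
finger_gap: 0.524
grasp_force: 0.0
```

Run:
```python
from h import *
delta([.4727,.3372,.0935],axes(14.1,20))
```

```text
d [-0.039 -0.027  0.021] w [ 0.019 -0.006 -0.01 ]
```

Within 2 mm. Closing.

Call:
apply_moves:
  steps:
    - {"dx":0,"dy":0,"dz":0,"wx":0,"wy":0,"wz":0,"grip":10}
    - {"dx":0,"dy":0,"dz":0,"wx":0,"wy":0,"wz":0,"grip":10}
    - {"dx":0,"dy":0,"dz":0,"wx":0,"wy":0,"wz":0,"grip":10}
    - {"dx":0,"dy":0,"dz":0,"wx":0,"wy":0,"wz":0,"grip":10}
    - {"dx":0,"dy":0,"dz":0,"wx":0,"wy":0,"wz":0,"grip":10}
    - {"dx":0,"dy":0,"dz":0,"wx":0,"wy":0,"wz":0,"grip":10}
  squeeze: 30

```text
time: 3.55
eef_pos: [0.4742, 0.3387, 0.0962]
eef_rot: [-3.029, -0.374, -0.539]
force: [-5.1, 2.1, 6.8]
finger_gap: 0.176
grasp_force: 30.6
```

Run:
```python
from h import *
o=monitor.get_obs();p=o['eef_pos'];delta(p+[0,0,.15]);delta([.45,.22,.3],axes(4,55));delta([.5,.1,.3],axes(-4,55))
```

```text
d [ 1.293e+00  1.000e-03 -3.520e+00] w [0. 0. 0.]
d [ 0.529  2.732 -5.235] w [-0.78   4.341  1.016]
d [ 0.981  5.946 -5.068] w [-1.4    4.316  1.821]
```

Call:
apply_moves:
  steps:
    - {"dx":0.13,"dy":0,"dz":-0.35,"wx":0,"wy":0,"wz":0,"grip":10}
    - {"dx":0.43,"dy":0,"dz":-1.17,"wx":0,"wy":0,"wz":0,"grip":10}
    - {"dx":0.86,"dy":0,"dz":-2.35,"wx":0,"wy":0,"wz":0,"grip":10}
    - {"dx":1.3,"dy":0,"dz":-3.5,"wx":0,"wy":0,"wz":0,"grip":10}
    - {"dx":1.3,"dy":0,"dz":-3.5,"wx":0,"wy":0,"wz":0,"grip":10}
    - {"dx":1,"dy":2,"dz":-5,"wx":-0.5,"wy":2.5,"wz":0.6,"grip":10}
    - {"dx":0.98,"dy":5.9,"dz":-5.1,"wx":-1.4,"wy":4.3,"wz":1.8,"grip":10}
    - {"dx":0.98,"dy":5.9,"dz":-5.1,"wx":-1.4,"wy":4.3,"wz":1.8,"grip":10}

```text
time: 4.35
eef_pos: [0.484, 0.1968, 0.2858]
eef_rot: [2.911, 0.085, 1.163]
force: [0.5, -1.2, 0.1]
finger_gap: 0.175
grasp_force: 29.8
```

Run:
```python
from h import *
cf=mix([.03,.09,.055]);delta(cf+[0,0,.16+.0],axes(-4,55));print(monitor.get_obs()['joint_pos'])
```

```text
d [0.436 6.008 3.066] w [-0.523  1.422  0.691]
[ 0.41259207 -0.56192209  2.2836746  -0.40017221  0.73965104  2.12713385]
```

Run:
```python
from h import *
cf=mix([.03,.09,.055]);delta(cf+[0,0,.19],axes(-4,55))
```

```text
d [0.952 6.027 2.522] w [-0.523  1.422  0.691]
```

Call:
apply_moves:
  steps:
    - {"dx":0.95,"dy":6,"dz":2.5,"wx":-0.52,"wy":1.42,"wz":0.69,"grip":10}
    - {"dx":0.95,"dy":6,"dz":2.5,"wx":-0.52,"wy":1.42,"wz":0.69,"grip":10}
    - {"dx":0.95,"dy":6,"dz":2.5,"wx":-0.52,"wy":1.42,"wz":0.69,"grip":10}
    - {"dx":0.95,"dy":6,"dz":2.5,"wx":-0.52,"wy":1.42,"wz":0.69,"grip":10}
    - {"dx":0.95,"dy":6,"dz":2.5,"wx":-0.52,"wy":1.42,"wz":0.69,"grip":10}
    - {"dx":0.95,"dy":6,"dz":2.5,"wx":-0.52,"wy":1.42,"wz":0.69,"grip":10}
    - {"dx":0.95,"dy":6,"dz":2.5,"wx":-0.52,"wy":1.42,"wz":0.69,"grip":10}
    - {"dx":0.95,"dy":6,"dz":2.5,"wx":-0.52,"wy":1.42,"wz":0.69,"grip":10}

```text
time: 5.15
eef_pos: [0.5901, -0.0427, 0.2467]
eef_rot: [2.768, -0.098, 1.418]
force: [-0.2, 0.1, -0.7]
finger_gap: 0.177
grasp_force: 29.9
```

Run:
```python
from h import *
cf=mix([.03,.09,.055]);delta(cf+[0,0,.19],axes(-4,55));print(monitor.get_obs()['joint_pos'],cf)
im=shot('wrist','w2');s=shot('side','s2');W=cloud(im)
P=im['pixels'].copy()
a,b=proj(im,np.array([cf+[0,0,.045],cf+[0,0,0]])).round();print(a,b)
t=cv2.resize(s['pixels'][150:240,210:310],(560,504))
cv2.imwrite('pics/v2.png',np.hstack([cv2.resize(P,(400,300)),np.pad(cv2.resize(t,(333,300)),((0,0),(0,0),(0,0)))])[:,:,::-1])
o=monitor.get_obs();M=R.from_rotvec(o['eef_rot']).as_matrix();p=o['eef_pos']
for i,n in((im,'w'),(s,'s')):
    C=cloud(i);hsv=cv2.cvtColor(i['pixels'],cv2.COLOR_RGB2HSV)
    bl=(hsv[...,0]>105)&(hsv[...,0]<130)&(hsv[...,1]>120)&(np.linalg.norm(C-p,axis=-1)<.09)
    tub=(np.linalg.norm(C[...,:2]-p[:2],axis=-1)<.03)&(C[...,2]<p[2]-.025)&(C[...,2]>.11)
    for m in(bl,tub):
        print(n,m.sum(),(C[m].mean(0)-p).round(4) if m.any() else '', (C[m].min(0)-p).round(4) if m.any() else '',(C[m].max(0)-p).round(4) if m.any() else '')
# cup rim
m=(np.linalg.norm(W[...,:2]-cf[:2],axis=-1)<.025)&(abs(W[...,2]-.1)<.006)
print('rim',m.sum(),(W[m].min(0)+W[m].max(0))/2 if m.any() else '')
```

```text
d [-0.    -0.059  0.075] w [-0.008  0.094 -0.012]
[-0.21459254 -0.42611306  2.32617841  0.38338946  0.32167875  1.12200839] [ 0.59267627 -0.04048737  0.055     ]
[276. 350.] [276. 360.]
w 3342 [-0.008  -0.0033  0.0459] [-0.0557 -0.0584  0.0122] [0.0128 0.0497 0.0641]
w 558 [-0.004  -0.003  -0.0465] [-0.0063 -0.0112 -0.0753] [ 0.0014  0.0044 -0.0251]
s 57 [0.0042 0.0036 0.0407] [-0.0039 -0.0111  0.024 ] [0.0131 0.0109 0.0509]
s 80 [ 0.0018  0.0049 -0.0509] [-0.0057 -0.0027 -0.076 ] [ 0.0108  0.0117 -0.0251]
rim 330 [ 0.59620679 -0.04204841  0.09797649]
```

View pics/v2.png

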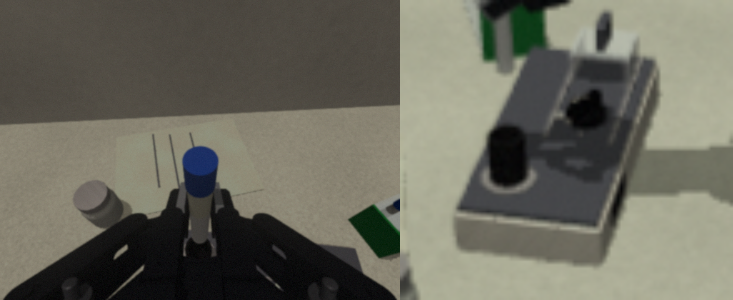

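The tube is held upright above the cup, and the side crop shows its lower end clear. But q5 is at its 0.32 limit, so I'll fit a quick kinematic model to pick a tool yaw that works for the descent, and re-measure the cup.

```bash
cat > kin.py <<'E'
from h import *
from scipy.optimize import least_squares
Ry=lambda a:R.from_euler('y',a);Rz=lambda a:R.from_euler('z',a)
def fk(q,k):
    d1,a2,a3,d4,d6,a1=k
    A=Rz(q[0]);B=A*Ry(q[1]);C=B*Ry(q[2]);D=C*Rz(s4*q[3]);E=D*Ry(q[4]);F=E*Rz(q[5]+o6)
    p=np.array([0,0,d1])+A.apply([a1,0,0])+B.apply([0,0,a2])+C.apply([a3,0,d4])+E.apply([0,0,d6])
    return p,F
s4=1;o6=np.pi/2
obs=[([-1.33959,.12445,1.65154,0,1.36749,-.0826],[.2005,-.61776,.24887],[-3.10114,-.4906,0]),
([-.96168,-.59659,2.22941,.33065,1.38823,.32369],[.33254,-.2397,.27585],[-3.03144,-.37268,-.53535]),
([.59938,-.26936,2.11626,-.14624,.97247,1.98634],[.43297,.32329,.20995],[-3.033,-.378,-.532]),
([.41259,-.56192,2.28367,-.40017,.73965,2.12713],[.484,.1968,.2858],[2.911,.085,1.163]),
([-.21459,-.42611,2.32618,.38339,.32168,1.12201],[.5901,-.0427,.2467],[2.768,-.098,1.418])]
r=least_squares(lambda k:np.concatenate([fk(q,k)[0]-p for q,p,_ in obs]),[.35,.4,0,.4,.25,0])
K=r.x
lo=np.array([-2.61,-1.02,.03,-1.35,.32,-2.91]);hi=np.array([2.61,2.33,2.71,4.49,2.68,2.91])
def ik(p,Rt,q0):
    f=lambda q:np.concatenate([(fk(q,K)[0]-p)*10,(fk(q,K)[1].inv()*Rt).as_rotvec()])
    s=least_squares(f,np.clip(q0,lo+1e-3,hi-1e-3),bounds=(lo,hi));return s.x,s.cost
E
python3 - <<'E'
from kin import *
print(K.round(4),'res',np.abs(r.fun).max(),[round((fk(q,K)[1].inv()*R.from_rotvec(w)).magnitude(),3) for q,p,w in obs])
cf=mix([.03,.09,.055])
for yaw in (-4,20,40,60,-30,-60):
    q=obs[-1][0];out=[]
    for z in (.19,.15,.11,.08):
        q,c=ik(cf+[0,0,z],axes(yaw,55),q);out.append((q.round(2).tolist(),round(c,5)))
    print(yaw,out[0],out[-1])
W=cloud(load('top0'))
m=(np.linalg.norm(W[...,:2]-cf[:2],axis=-1)<.03)&(W[...,2]>.085)
print('cup top',m.sum(),W[m].mean(0),W[m].min(0),W[m].max(0))
E
```

```text
[ 0.2436  0.461   0.0612  0.627   0.2653 -0.0101] res 0.052005512782143354 [0.0, 0.0, 0.002, 0.0, 0.0]
-4 ([-0.07, -0.4, 2.3, -0.01, 0.32, 1.58], np.float64(0.00082)) ([0.07, -0.18, 2.34, -1.26, 0.32, 2.91], np.float64(0.02105))
20 ([-0.29, -0.33, 2.27, 1.02, 0.61, 0.24], np.float64(0.0)) ([-0.29, -0.13, 2.32, 1.4, 0.52, -0.2], np.float64(0.0))
40 ([-0.4, -0.18, 2.15, 1.09, 0.97, -0.09], np.float64(0.0)) ([-0.4, 0.0, 2.2, 1.25, 0.88, -0.36], np.float64(0.0))
60 ([-0.44, -0.01, 1.99, 1.02, 1.27, -0.3], np.float64(0.0)) ([-0.44, 0.15, 2.04, 1.09, 1.17, -0.49], np.float64(0.0))
-30 ([0.16, -0.31, 2.25, -1.01, 0.64, 2.91], np.float64(0.00015)) ([0.11, -0.15, 2.28, -1.0, 0.48, 2.91], np.float64(0.01215))
-60 ([0.2, -0.14, 2.03, -0.78, 1.06, 2.91], np.float64(0.05091)) ([0.16, -0.02, 2.08, -0.73, 0.89, 2.91], np.float64(0.09072))
cup top 64 [ 0.59190089 -0.04117696  0.09647396] [ 0.57643207 -0.05737864  0.08539749] [ 0.60979584 -0.02427863  0.10517368]
```

Run:
```python
from h import *
cf=mix([.03,.09,.055])
delta(cf+[0,0,.20],axes(18,55));delta(cf+[0,0,.20],axes(40,55))
```

```text
d [ 0.216  0.002 -0.058] w [ 2.215  0.092 -1.593]
d [ 0.216  0.002 -0.058] w [ 4.458  0.085 -3.185]
```

Call:
apply_moves:
  steps:
    - {"dx":0.2,"dy":0,"dz":-0.06,"wx":1,"wy":0.1,"wz":-0.7,"grip":10}
    - {"dx":0.2,"dy":0,"dz":-0.06,"wx":2,"wy":0.1,"wz":-1.4,"grip":10}
    - {"dx":0.2,"dy":0,"dz":-0.06,"wx":2.8,"wy":0.1,"wz":-2,"grip":10}
    - {"dx":0.2,"dy":0,"dz":-0.06,"wx":3.6,"wy":0.1,"wz":-2.6,"grip":10}
    - {"dx":0.2,"dy":0,"dz":-0.06,"wx":4.45,"wy":0.1,"wz":-3.2,"grip":10}
    - {"dx":0.2,"dy":0,"dz":-0.06,"wx":4.45,"wy":0.1,"wz":-3.2,"grip":10}
    - {"dx":0.2,"dy":0,"dz":-0.06,"wx":4.45,"wy":0.1,"wz":-3.2,"grip":10}
    - {"dx":0.2,"dy":0,"dz":-0.06,"wx":4.45,"wy":0.1,"wz":-3.2,"grip":10}

```text
time: 6.05
eef_pos: [0.5929, -0.0398, 0.2548]
eef_rot: [-2.383, -0.872, -1.243]
force: [0.2, 0.5, 0.9]
finger_gap: 0.178
grasp_force: 29.9
```

Run:
```python
from h import *
cf=mix([.03,.09,.055])
delta(cf+[0,0,.16],axes(40,55));o=monitor.get_obs();print(o['joint_pos'].round(2))
p=o['eef_pos']
for n in('side','top'):
    i=shot(n,n+'3');C=cloud(i);hsv=cv2.cvtColor(i['pixels'],cv2.COLOR_RGB2HSV);L=np.linalg.norm(C[...,:2]-p[:2],axis=-1)
    bl=(hsv[...,0]>105)&(hsv[...,0]<130)&(hsv[...,1]>120)&(L<.03)&(C[...,2]>p[2]+.02)
    tub=(L<.03)&(C[...,2]<p[2]-.025)&(C[...,2]>.11)
    for m in(bl,tub):
        if m.sum()>5:
            print(n,m.sum(),(C[m].mean(0)-p).round(4),(C[m].min(0)-p).round(4),(C[m].max(0)-p).round(4))
            c=np.polyfit(C[m][:,2],C[m][:,:2],1);print('lean dx/dz,dy/dz',c[0].round(3))
i=load('side3');cv2.imwrite('pics/v3.png',cv2.resize(i['pixels'][110:230,200:330,::-1],(650,600),interpolation=cv2.INTER_CUBIC))
```

```text
d [-0.824  0.006  0.557] w [ 0.002 -0.004  0.026]
[-0.5  -0.21  2.15  1.06  1.06 -0.13]
side 65 [0.0009 0.0042 0.039 ] [-0.0155 -0.025   0.0252] [0.0106 0.0157 0.0525]
lean dx/dz,dy/dz [0.198 0.375]
side 84 [ 0.0018  0.0076 -0.0503] [-0.0061 -0.0015 -0.0798] [ 0.01    0.0134 -0.0255]
lean dx/dz,dy/dz [-0.003  0.046]
top 32 [-0.0023  0.0009  0.0479] [-0.0081 -0.0059  0.0349] [0.0051 0.0078 0.0531]
lean dx/dz,dy/dz [0.479 0.053]
```

View pics/v3.png

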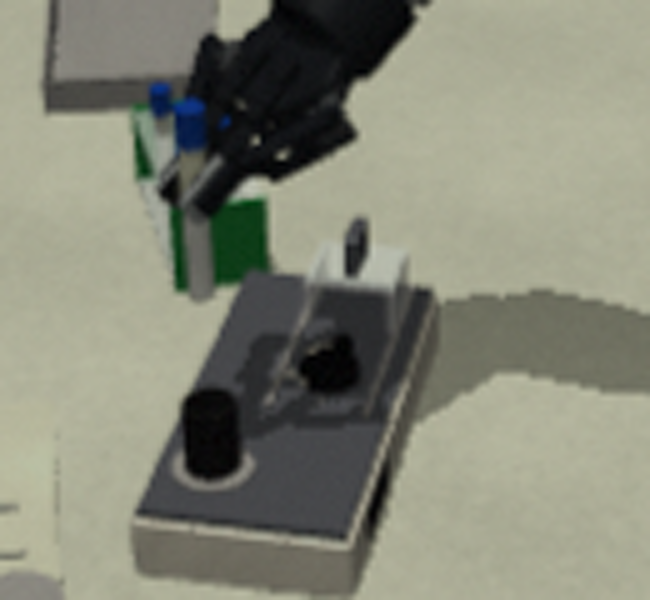

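The side crop shows the tube upright, its lower end at (202,295) in the crop and the cup at (212,425). I lower it in stages.

Run:
```python
from h import *
cf=mix([.03,.09,0])+[-.0015,-.0007,0]
for z in(.2,.165,.145):delta(cf+[0,0,z],axes(40,55))
```

```text
d [-1.156  0.024  0.733] w [ 0.004 -0.007  0.025]
d [-1.873  0.022  1.234] w [ 0.004 -0.007  0.025]
d [-2.283  0.02   1.52 ] w [ 0.004 -0.007  0.025]
```

Call:
apply_moves:
  steps:
    - {"dx":-0.6,"dy":0.02,"dz":0.35,"wx":0,"wy":0,"wz":0,"grip":10}
    - {"dx":-1.16,"dy":0.02,"dz":0.73,"wx":0,"wy":0,"wz":0,"grip":10}
    - {"dx":-1.5,"dy":0.02,"dz":0.98,"wx":0,"wy":0,"wz":0,"grip":10}
    - {"dx":-1.87,"dy":0.02,"dz":1.23,"wx":0,"wy":0,"wz":0,"grip":10}
    - {"dx":-2.1,"dy":0.02,"dz":1.38,"wx":0,"wy":0,"wz":0,"grip":10}
    - {"dx":-2.28,"dy":0.02,"dz":1.52,"wx":0,"wy":0,"wz":0,"grip":10}
    - {"dx":-2.28,"dy":0.02,"dz":1.52,"wx":0,"wy":0,"wz":0,"grip":10}

```text
time: 6.85
eef_pos: [0.591, -0.0411, 0.1444]
eef_rot: [-2.382, -0.872, -1.243]
force: [0.3, -0.3, -0.7]
finger_gap: 0.176
grasp_force: 29.8
```

Run:
```python
from h import *
cf=mix([.03,.09,0])+[-.0015,-.0007,0]
for z in(.135,.13):delta(cf+[0,0,z],axes(40,55))
i=shot('side','side4')
cv2.imwrite('pics/v4.png',cv2.resize(i['pixels'][110:230,200:330,::-1],(650,600),interpolation=cv2.INTER_CUBIC))
```

```text
d [-0.191  0.003  0.135] w [-0.004 -0.009  0.022]
d [-0.293  0.003  0.207] w [-0.004 -0.009  0.022]
```

View pics/v4.png

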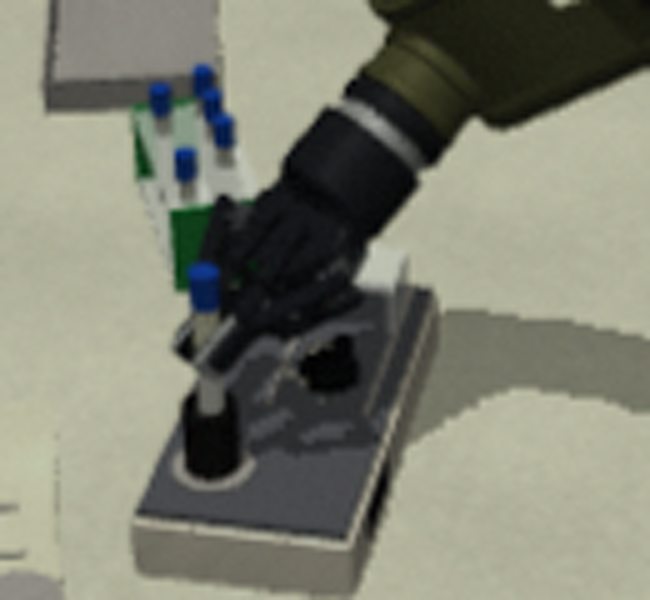

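The tube is inside the cup at (210,400) in the crop with no contact force. I continue in small steps until the floor is felt.

Call:
apply_moves:
  steps:
    - {"dx":-0.1,"dy":0,"dz":0.07,"wx":0,"wy":0,"wz":0,"grip":10}
    - {"dx":-0.16,"dy":0,"dz":0.11,"wx":0,"wy":0,"wz":0,"grip":10}
    - {"dx":-0.19,"dy":0,"dz":0.13,"wx":0,"wy":0,"wz":0,"grip":10}
    - {"dx":-0.19,"dy":0,"dz":0.13,"wx":0,"wy":0,"wz":0,"grip":10}

```text
time: 7.3
eef_pos: [0.5916, -0.0422, 0.1361]
eef_rot: [-2.382, -0.872, -1.246]
force: [-0.1, -0.1, -0.8]
finger_gap: 0.176
grasp_force: 29.8
```

Call:
apply_moves:
  steps:
    - {"dx":-0.04,"dy":0,"dz":0.03,"wx":0,"wy":0,"wz":0,"grip":10}
    - {"dx":-0.04,"dy":0,"dz":0.03,"wx":0,"wy":0,"wz":0,"grip":10}

```text
time: 7.5
eef_pos: [0.5918, -0.0422, 0.1343]
eef_rot: [-2.382, -0.872, -1.246]
force: [0.1, 0.4, -0.5]
finger_gap: 0.175
grasp_force: 29.9
```

Call:
apply_moves:
  steps:
    - {"dx":-0.04,"dy":0,"dz":0.03,"wx":0,"wy":0,"wz":0,"grip":10}
    - {"dx":-0.04,"dy":0,"dz":0.03,"wx":0,"wy":0,"wz":0,"grip":10}

```text
time: 7.7
eef_pos: [0.5925, -0.042, 0.1338]
eef_rot: [-2.38, -0.872, -1.249]
force: [-2.2, 0.4, 6.0]
finger_gap: 0.17
grasp_force: 30.4
```

The floor is felt at 6 N. I open slightly and back off along the tool axis.

Call:
apply_moves:
  steps:
    - {"dx":0,"dy":0,"dz":0,"wx":0,"wy":0,"wz":0,"grip":20}
    - {"dx":0,"dy":0,"dz":0,"wx":0,"wy":0,"wz":0,"grip":30}
    - {"dx":0,"dy":0,"dz":0,"wx":0,"wy":0,"wz":0,"grip":35}
    - {"dx":0,"dy":0,"dz":0,"wx":0,"wy":0,"wz":0,"grip":35}
    - {"dx":0,"dy":0,"dz":-0.8,"wx":0,"wy":0,"wz":0,"grip":35}
    - {"dx":0,"dy":0,"dz":-1.8,"wx":0,"wy":0,"wz":0,"grip":35}
    - {"dx":0.5,"dy":0,"dz":-2.5,"wx":0,"wy":0,"wz":0,"grip":35}
    - {"dx":1,"dy":0,"dz":-3,"wx":0,"wy":0,"wz":0,"grip":35}

```text
time: 8.5
eef_pos: [0.5329, -0.0913, 0.2346]
eef_rot: [-2.384, -0.87, -1.246]
force: [-0.2, -0.0, 0.1]
finger_gap: 0.409
grasp_force: 0.0
```

Run:
```python
from h import *
# knob view pose: tool y perp to bar; bar world angle 79.86-34 => tool x along +46
k=mix([-.02,-.02,.05]);print(monitor.get_obs()['joint_pos'].round(2),monitor.get_obs()['finger_gap'])
delta(k+[-.0,0,.16],axes(46,0))
i=shot('side','s5');C=cloud(i);hsv=cv2.cvtColor(i['pixels'],cv2.COLOR_RGB2HSV);cf=mix([.03,.09,0])
L=np.linalg.norm(C[...,:2]-cf[:2],axis=-1)
bl=(hsv[...,0]>105)&(hsv[...,0]<130)&(hsv[...,1]>120)&(L<.03)
print(bl.sum(),C[bl].min(0),C[bl].max(0),cf)
```

```text
[-0.67 -0.26  2.23  1.05  1.18 -0.24] 0.4086240436743407
d [-1.051  0.788 -0.426] w [ 0.386 -6.882 -0.68 ]
42 [ 0.58962867 -0.06222983  0.16205743] [ 0.60332303 -0.03857311  0.18605826] [ 0.59267627 -0.04048737  0.        ]
```

The tube stands seated (cap top at z=0.186). Next, go above the knob.

Call:
apply_moves:
  steps:
    - {"dx":-1,"dy":0.8,"dz":-0.4,"wx":0.4,"wy":-6.9,"wz":-0.7,"grip":35}
    - {"dx":-1,"dy":0.8,"dz":-0.4,"wx":0.4,"wy":-6.9,"wz":-0.7,"grip":35}
    - {"dx":-1,"dy":0.8,"dz":-0.4,"wx":0.4,"wy":-6.9,"wz":-0.7,"grip":35}
    - {"dx":-1,"dy":0.8,"dz":-0.4,"wx":0.4,"wy":-6.9,"wz":-0.7,"grip":35}
    - {"dx":-1,"dy":0.8,"dz":-0.4,"wx":0.4,"wy":-6.9,"wz":-0.7,"grip":35}
    - {"dx":-1,"dy":0.8,"dz":-0.4,"wx":0.4,"wy":-6.9,"wz":-0.7,"grip":35}
    - {"dx":-1,"dy":0.8,"dz":-0.4,"wx":0.4,"wy":-6.9,"wz":-0.7,"grip":35}
    - {"dx":-1,"dy":0.8,"dz":-0.4,"wx":0.4,"wy":-6.9,"wz":-0.7,"grip":35}

```text
time: 9.35
eef_pos: [0.5279, -0.1367, 0.2099]
eef_rot: [2.887, 1.24, -0.004]
force: [-0.4, -1.0, -0.9]
finger_gap: 0.408
grasp_force: 0.0
```

Run:
```python
from h import *
im=shot('wrist','w6');W=cloud(im);P=im['pixels'];k=mix([-.02,-.02,.05])
o=monitor.get_obs();print(o['eef_pos'],o['joint_pos'].round(2));delta(k+[0,0,.16],axes(46,0))
print(proj(im,k+[0,0,.027]).round(),proj(im,mix([.006,-.02,.05])).round(),proj(im,mix([-.02,-.11,.113])).round())
m=(np.linalg.norm(W[...,:2]-k[:2],axis=-1)<.03)&(W[...,2]>.070)&(W[...,2]<.085)
r=cv2.minAreaRect((W[m][:,:2]*1000).astype(np.float32));print('bar',m.sum(),W[m].mean(0),r)
u,v=proj(im,k)[0].astype(int)
c=P[max(v-80,0):v+80,max(u-100,0):u+100,::-1];print(u-100,v-80)
cv2.imwrite('pics/v6.png',cv2.resize(c,None,fx=4,fy=4,interpolation=cv2.INTER_CUBIC)[:600,:800])
```

```text
[ 0.52725398 -0.13714292  0.20958274] [-0.35 -0.08  1.93 -0.    1.3   0.41]
d [-0.106 -0.009 -0.01 ] w [-0.01   0.009  0.051]
[[278. 214.]] [[300. 193.]] [[333. 307.]]
bar 390 [ 0.52738355 -0.14032372  0.07693737] ((526.9922485351562, -140.763427734375), (35.32741165161133, 10.029155731201172), 38.89961242675781)
178 126
```

View pics/v6.png

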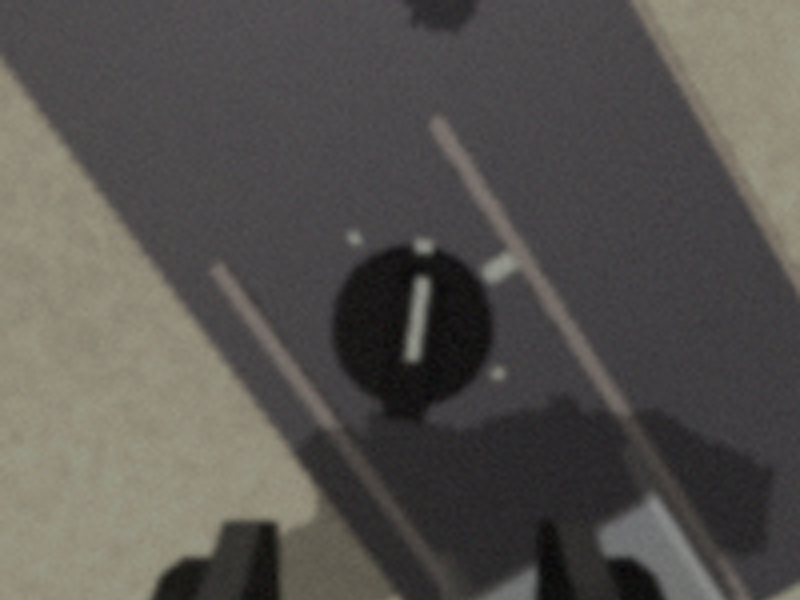

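The wrist crop shows the knob at (412,325), its nose at (424,246), the mark at (500,267), and the guard's edge at lower right. The bar is at a 38.9° world angle, so the knob is at 0.715 rad and has 49° to go. I'll align and descend.

Run:
```python
from h import *
delta([.5268,-.1405,.081],axes(38.9,0))
```

```text
d [-0.065  0.054  3.215] w [-0.009  0.01   0.938]
```

Call:
apply_moves:
  steps:
    - {"dx":-0.06,"dy":0.05,"dz":0.8,"wx":0,"wy":0,"wz":0.94,"grip":35}
    - {"dx":-0.06,"dy":0.05,"dz":1.7,"wx":0,"wy":0,"wz":0.94,"grip":35}
    - {"dx":-0.06,"dy":0.05,"dz":2.4,"wx":0,"wy":0,"wz":0.94,"grip":35}
    - {"dx":-0.06,"dy":0.05,"dz":2.9,"wx":0,"wy":0,"wz":0.94,"grip":35}
    - {"dx":-0.06,"dy":0.05,"dz":3.1,"wx":0,"wy":0,"wz":0.94,"grip":35}
    - {"dx":-0.06,"dy":0.05,"dz":3.2,"wx":0,"wy":0,"wz":0.94,"grip":35}
    - {"dx":-0.06,"dy":0.05,"dz":3.2,"wx":0,"wy":0,"wz":0.94,"grip":35}

```text
time: 10.1
eef_pos: [0.5264, -0.1419, 0.0825]
eef_rot: [2.963, 1.041, -0.003]
force: [-0.2, -0.3, 1.4]
finger_gap: 0.406
grasp_force: 0.0
```

Run:
```python
from h import *
delta([.5268,-.1405,.081],axes(38.9,0))
```

```text
d [ 0.029 -0.02   0.036] w [ 0.001  0.013 -0.022]
```

Call:
apply_moves:
  steps:
    - {"dx":0.02,"dy":-0.01,"dz":0,"wx":0,"wy":0,"wz":0,"grip":3}
    - {"dx":0.02,"dy":-0.01,"dz":0,"wx":0,"wy":0,"wz":0,"grip":3}
    - {"dx":0.02,"dy":-0.01,"dz":0,"wx":0,"wy":0,"wz":0,"grip":3}
    - {"dx":0.02,"dy":-0.01,"dz":0,"wx":0,"wy":0,"wz":0,"grip":3}
    - {"dx":0.02,"dy":-0.01,"dz":0,"wx":0,"wy":0,"wz":0,"grip":3}
  squeeze: 30

```text
time: 10.6
eef_pos: [0.5267, -0.1397, 0.0837]
eef_rot: [-2.962, -1.043, 0.004]
force: [-4.3, 4.8, 5.4]
finger_gap: 0.107
grasp_force: 32.3
```

Run:
```python
from h import *
p=monitor.get_obs();print(p['force'],p['ft_torque']);delta(p['eef_pos'],axes(-10.14,0))
```

```text
[-4.29775229  4.81738197  5.41425713] [ 0.76040292  0.70694863 -0.00882056]
d [0. 0. 0.] w [-0.008  0.017  6.115]
```

Call:
apply_moves:
  steps:
    - {"dx":0.02,"dy":-0.03,"dz":0,"wx":0,"wy":0,"wz":0.9,"grip":3}
    - {"dx":0.02,"dy":-0.03,"dz":0,"wx":0,"wy":0,"wz":1.9,"grip":3}
    - {"dx":0.02,"dy":-0.03,"dz":0,"wx":0,"wy":0,"wz":2.9,"grip":3}
    - {"dx":0.02,"dy":-0.03,"dz":0,"wx":0,"wy":0,"wz":3.9,"grip":3}
    - {"dx":0.02,"dy":-0.03,"dz":0,"wx":0,"wy":0,"wz":4.9,"grip":3}
    - {"dx":0.02,"dy":-0.03,"dz":0,"wx":0,"wy":0,"wz":5.7,"grip":3}
    - {"dx":0.02,"dy":-0.03,"dz":0,"wx":0,"wy":0,"wz":6.13,"grip":3}
    - {"dx":0.02,"dy":-0.03,"dz":0,"wx":0,"wy":0,"wz":6.13,"grip":3}

```text
time: 11.4
eef_pos: [0.5268, -0.1401, 0.0837]
eef_rot: [3.125, -0.28, -0.002]
force: [-4.6, -2.3, 7.1]
finger_gap: 0.105
grasp_force: 32.2
```

Call:
apply_moves:
  steps:
    - {"dx":0,"dy":0,"dz":0,"wx":0,"wy":0,"wz":0,"grip":3}
    - {"dx":0,"dy":0,"dz":0,"wx":0,"wy":0,"wz":0,"grip":3}

```text
time: 11.6
eef_pos: [0.5268, -0.1401, 0.0837]
eef_rot: [3.126, -0.278, -0.002]
force: [-4.4, -2.4, 6.4]
finger_gap: 0.101
grasp_force: 32.2
```

Run:
```python
from h import *
p=monitor.get_obs();print(p['force'],p['ft_torque']);delta(p['eef_pos'],axes(-10.14,0))
```

```text
[-4.40023535 -2.37183589  6.41205991] [-0.53677496  0.84685096 -0.02783979]
d [0. 0. 0.] w [ 0.026  0.007 -0.003]
```

Call:
apply_moves:
  steps:
    - {"dx":0,"dy":0,"dz":0,"wx":0,"wy":0,"wz":0,"grip":30}
    - {"dx":0,"dy":0,"dz":0,"wx":0,"wy":0,"wz":0,"grip":30}
    - {"dx":0,"dy":0,"dz":0,"wx":0,"wy":0,"wz":0,"grip":30}
    - {"dx":0,"dy":0,"dz":-0.5,"wx":0,"wy":0,"wz":0,"grip":30}
    - {"dx":0,"dy":0,"dz":-1.5,"wx":0,"wy":0,"wz":0,"grip":30}
    - {"dx":0,"dy":0,"dz":-2.6,"wx":0,"wy":0,"wz":0,"grip":30}
    - {"dx":0,"dy":0,"dz":-3.2,"wx":0,"wy":0,"wz":0,"grip":30}
    - {"dx":0,"dy":0,"dz":-3.2,"wx":0,"wy":0,"wz":0,"grip":30}

```text
time: 12.4
eef_pos: [0.5295, -0.1397, 0.2156]
eef_rot: [3.125, -0.28, 0.012]
force: [0.6, -0.5, 0.7]
finger_gap: 0.353
grasp_force: 0.0
```

Run:
```python
from h import *
im=shot('wrist','w7');W=cloud(im);P=im['pixels'];k=np.array([.527,-.1405,.05])
o=monitor.get_obs();print(o['eef_pos'])
m=(np.linalg.norm(W[...,:2]-k[:2],axis=-1)<.03)&(W[...,2]>.070)&(W[...,2]<.085)
r=cv2.minAreaRect((W[m][:,:2]*1000).astype(np.float32));print('bar',m.sum(),W[m].mean(0),r)
g=mix([-.02,-.11,.05])
for lo,hi,n in((.08,.09,'roof'),(.105,.12,'fin')):
    m=(np.linalg.norm(W[...,:2]-g[:2],axis=-1)<.06)&(W[...,2]>lo)&(W[...,2]<hi)
    if m.sum()>5: print(n,m.sum(),W[m].mean(0),cv2.minAreaRect((W[m][:,:2]*1000).astype(np.float32)))
print('pred',g,'d from mix'); delta(g+[0,0,.15],axes(79.86,0))
cv2.imwrite('pics/v7.png',P[:,:,::-1])
```

```text
[ 0.52815801 -0.13925663  0.2125748 ]
bar 386 [ 0.52754717 -0.14151128  0.07678757] ((527.25341796875, -141.50950622558594), (9.705096244812012, 34.54085159301758), 79.61051177978516)
roof 2936 [ 0.51476025 -0.22436152  0.08495865] ((511.28717041015625, -225.96847534179688), (54.49422836303711, 60.28974533081055), 79.9676513671875)
fin 579 [ 0.51262878 -0.2249685   0.11191663] ((511.7052917480469, -225.7388916015625), (34.27116775512695, 9.952482223510742), 79.61434936523438)
pred [ 0.50824645 -0.22856078  0.05      ] d from mix
d [-0.094  2.285  0.319] w [ 3.2000e-02 -5.0000e-03 -1.1263e+01]
```

View pics/v7.png

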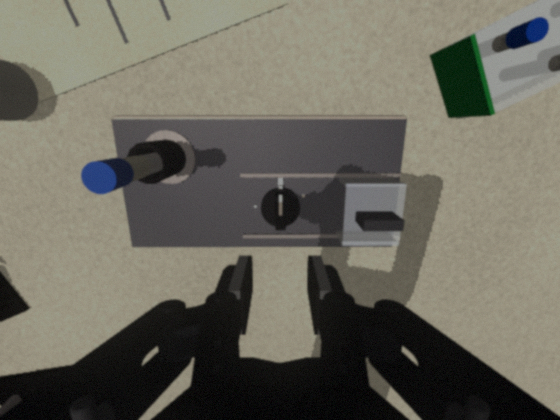

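The knob's pointer lines up with the mark (nose at (281,183), bar within 0.5° of the target), and the tube stands in the cup. The fin is at (380,222), world (0.5115,-0.2258). I turn the tool a quarter turn for the fin.

Call:
apply_moves:
  steps:
    - {"dx":-0.05,"dy":1,"dz":0,"wx":0,"wy":0,"wz":-1,"grip":35}
    - {"dx":-0.05,"dy":2.2,"dz":0,"wx":0,"wy":0,"wz":-2,"grip":35}
    - {"dx":-0.05,"dy":2.2,"dz":0,"wx":0,"wy":0,"wz":-3,"grip":35}
    - {"dx":-0.05,"dy":2.2,"dz":0,"wx":0,"wy":0,"wz":-4,"grip":35}
    - {"dx":-0.05,"dy":2.2,"dz":0,"wx":0,"wy":0,"wz":-5,"grip":35}
    - {"dx":-0.05,"dy":2.2,"dz":0,"wx":0,"wy":0,"wz":-6,"grip":35}
    - {"dx":-0.05,"dy":2.2,"dz":0,"wx":0,"wy":0,"wz":-7,"grip":35}
    - {"dx":-0.05,"dy":2.2,"dz":0,"wx":0,"wy":0,"wz":-8,"grip":35}

```text
time: 13.25
eef_pos: [0.5082, -0.2246, 0.2075]
eef_rot: [-2.795, -1.427, 0.007]
force: [0.1, -0.0, -0.4]
finger_gap: 0.412
grasp_force: 0.0
```

Call:
apply_moves:
  steps:
    - {"dx":0,"dy":0,"dz":0,"wx":0,"wy":0,"wz":-1,"grip":35}
    - {"dx":0,"dy":0,"dz":0,"wx":0,"wy":0,"wz":-2,"grip":35}
    - {"dx":0,"dy":0,"dz":0,"wx":0,"wy":0,"wz":-3,"grip":35}
    - {"dx":0,"dy":0,"dz":0,"wx":0,"wy":0,"wz":-3.26,"grip":35}
    - {"dx":0,"dy":0,"dz":0,"wx":0,"wy":0,"wz":-3.26,"grip":35}

```text
time: 13.75
eef_pos: [0.5083, -0.2246, 0.2077]
eef_rot: [-2.407, -2.013, 0.006]
force: [-0.4, -0.0, -0.1]
finger_gap: 0.411
grasp_force: 0.0
```

Run:
```python
from h import *
delta([.5115,-.2258,.107],axes(79.8,0))
```

```text
d [-0.015  0.098  2.518] w [-0.038  0.002  0.002]
```

Call:
apply_moves:
  steps:
    - {"dx":-0.02,"dy":0.08,"dz":1,"wx":0,"wy":0,"wz":0,"grip":35}
    - {"dx":-0.02,"dy":0.08,"dz":1.8,"wx":0,"wy":0,"wz":0,"grip":35}
    - {"dx":-0.02,"dy":0.08,"dz":2.3,"wx":0,"wy":0,"wz":0,"grip":35}
    - {"dx":-0.02,"dy":0.08,"dz":2.5,"wx":0,"wy":0,"wz":0,"grip":35}
    - {"dx":-0.02,"dy":0.08,"dz":2.5,"wx":0,"wy":0,"wz":0,"grip":20}
    - {"dx":-0.02,"dy":0.08,"dz":2.5,"wx":0,"wy":0,"wz":0,"grip":3}
    - {"dx":-0.02,"dy":0.08,"dz":2.5,"wx":0,"wy":0,"wz":0,"grip":3}
    - {"dx":-0.02,"dy":0.08,"dz":2.5,"wx":0,"wy":0,"wz":0,"grip":3}
  squeeze: 25

```text
time: 14.55
eef_pos: [0.5107, -0.2264, 0.1102]
eef_rot: [-2.408, -2.013, 0.007]
force: [-5.0, 1.0, -3.7]
finger_gap: 0.11
grasp_force: 27.0
```

Call:
apply_moves:
  steps:
    - {"dx":0,"dy":0,"dz":0,"wx":0,"wy":0,"wz":0,"grip":3}
    - {"dx":0,"dy":0,"dz":0,"wx":0,"wy":0,"wz":0,"grip":3}

```text
time: 14.75
eef_pos: [0.5107, -0.2264, 0.1102]
eef_rot: [-2.408, -2.013, 0.007]
force: [-4.5, 0.2, -4.2]
finger_gap: 0.108
grasp_force: 27.1
```

Call:
apply_moves:
  steps:
    - {"dx":0.3,"dy":0,"dz":0,"wx":0,"wy":0,"wz":0,"grip":3}
    - {"dx":0.7,"dy":0,"dz":0,"wx":0,"wy":0,"wz":0,"grip":3}
    - {"dx":1.1,"dy":0,"dz":0,"wx":0,"wy":0,"wz":0,"grip":3}
    - {"dx":1.5,"dy":0,"dz":0,"wx":0,"wy":0,"wz":0,"grip":3}
    - {"dx":1.8,"dy":0,"dz":0,"wx":0,"wy":0,"wz":0,"grip":3}
    - {"dx":2,"dy":0,"dz":0,"wx":0,"wy":0,"wz":0,"grip":3}
    - {"dx":2.1,"dy":0,"dz":0,"wx":0,"wy":0,"wz":0,"grip":3}
    - {"dx":2.1,"dy":0,"dz":0,"wx":0,"wy":0,"wz":0,"grip":3}

```text
time: 15.55
eef_pos: [0.5257, -0.143, 0.1102]
eef_rot: [-2.407, -2.014, 0.006]
force: [-5.6, 2.3, -2.2]
finger_gap: 0.109
grasp_force: 27.2
```

Call:
apply_moves:
  steps:
    - {"dx":0.05,"dy":0,"dz":0,"wx":0,"wy":0,"wz":0,"grip":3}
    - {"dx":0.08,"dy":0,"dz":0,"wx":0,"wy":0,"wz":0,"grip":3}
    - {"dx":0.08,"dy":0,"dz":0,"wx":0,"wy":0,"wz":0,"grip":3}

```text
time: 15.85
eef_pos: [0.526, -0.1417, 0.1102]
eef_rot: [-2.409, -2.015, 0.01]
force: [-6.3, -4.1, -2.5]
finger_gap: 0.113
grasp_force: 27.1
```

Call:
apply_moves:
  steps:
    - {"dx":0.05,"dy":0,"dz":0,"wx":0,"wy":0,"wz":0,"grip":3}
    - {"dx":0.08,"dy":0,"dz":0,"wx":0,"wy":0,"wz":0,"grip":3}
    - {"dx":0.08,"dy":0,"dz":0,"wx":0,"wy":0,"wz":0,"grip":3}

```text
time: 16.15
eef_pos: [0.526, -0.1413, 0.1102]
eef_rot: [2.407, 2.015, -0.017]
force: [-8.4, -14.8, -4.2]
finger_gap: 0.106
grasp_force: 26.9
```

The end stop is reached: commanding 3 mm more moved it only 0.4 mm and the force rose to 15 N. I open and lift away.

Call:
apply_moves:
  steps:
    - {"dx":0,"dy":0,"dz":0,"wx":0,"wy":0,"wz":0,"grip":35}
    - {"dx":0,"dy":0,"dz":0,"wx":0,"wy":0,"wz":0,"grip":35}
    - {"dx":0,"dy":0,"dz":0,"wx":0,"wy":0,"wz":0,"grip":35}
    - {"dx":0,"dy":0,"dz":-0.5,"wx":0,"wy":0,"wz":0,"grip":35}
    - {"dx":0,"dy":0,"dz":-1.5,"wx":0,"wy":0,"wz":0,"grip":35}
    - {"dx":0,"dy":0,"dz":-2.7,"wx":0,"wy":0,"wz":0,"grip":35}
    - {"dx":-1,"dy":0,"dz":-3.3,"wx":0,"wy":0,"wz":0,"grip":35}
    - {"dx":-2,"dy":0,"dz":-3.3,"wx":0,"wy":0,"wz":0,"grip":35}

```text
time: 16.95
eef_pos: [0.5171, -0.2174, 0.2496]
eef_rot: [2.398, 2.012, 0.004]
force: [1.3, -0.5, -0.1]
finger_gap: 0.407
grasp_force: 0.0
```

Call:
apply_moves:
  steps:
    - {"dx":0,"dy":0,"dz":0,"wx":0,"wy":0,"wz":0,"grip":35}
    - {"dx":0,"dy":0,"dz":0,"wx":0,"wy":0,"wz":0,"grip":35}

```text
time: 17.15
eef_pos: [0.5142, -0.2166, 0.2427]
eef_rot: [2.411, 2.014, -0.002]
force: [-0.2, 0.4, -0.2]
finger_gap: 0.409
grasp_force: 0.0
```

Run:
```python
from h import *
a=shot('wrist','w9');b=shot('side','s9');W=cloud(a);k=np.array([.527,-.1408])
print(monitor.get_obs()['eef_pos'],monitor.get_obs()['force'])
for C,n in((W,'w'),(cloud(b),'s'),(cloud(shot('top','t9')),'t')):
    m=(np.linalg.norm(C[...,:2]-k,axis=-1)<.04)&(C[...,2]>.1)&(C[...,2]<.125)
    if m.sum()>5: print(n,m.sum(),cv2.minAreaRect((C[m][:,:2]*1000).astype(np.float32)))
cv2.imwrite('pics/v9.png',np.hstack([cv2.resize(a['pixels'],(400,300)),cv2.resize(b['pixels'][130:280,180:380],(400,300))])[:,:,::-1])
```

```text
[ 0.5141295  -0.21540134  0.24182879] [-1.16608369  0.20738073 -0.3815749 ]
w 513 ((526.5135498046875, -141.20130920410156), (33.66361999511719, 9.416049003601074), 79.73387145996094)
s 34 ((526.500732421875, -138.17068481445312), (39.673828125, 10.0181884765625), 82.65151977539062)
t 44 ((524.9346313476562, -140.3162078857422), (33.803436279296875, 9.727933883666992), 80.359375)
```

View pics/v9.png

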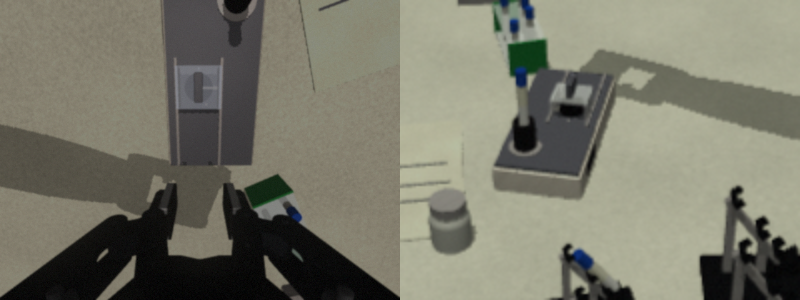

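The guard sits over the knob, with its fin at (198,87) in the left half, centred on the knob axis and at the rails' end. The tube stands upright in the cup at (522,110). The short tube, stand and jar are where they were.

```bash
python3 -c "
from bench import ticket
print(ticket.sign_off())"
```

```text
the job is handed in; nothing more can be done
None
```

The job is done and handed in at about 17 s: the long tube stands upright at the bottom of the cup, the knob pointer is on the mark, the guard is against its end stop over the knob, and I left the short tube, stand and jar alone.

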